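Open the paint box and put the bottle away

TASK

Push the paint box's lid up past its balance point and back until you feel it come up firmly against the sprung bar behind it (feel 5 N or more, never push the lid harder than 20 N), so that it stays open by itself. Then put the slim paint bottle standing beside the box upright on the floor of the box's empty tray, set down gently rather than dropped, and let go. Leave the jar, the cup and the coaster where they stand.

Things in the scene. Friction and masses are not known exactly. Their poses are not given: they have to be found in the camera images.
- paint_box: Fixed plywood box with a hinged lid, 160 (x) x 240 (y) x 105 high, walls 5, floor 5 thick, split by a 4 mm wall (top 96 above the table) into a near and a far compartment, one tray in each. Origin: centre of the underside; x points from the lid's free side (on the robot's left, +y) to the hinge side (on its right), so its yaw is about -1.57, give or take 0.3; z up. Elsewhere at each start.
- lid (a joint): Angle of the lid about the hinge on the box's right-hand top rim: 0 closed (it starts so), growing as its left edge swings up and over to the right, 1.57 upright. Plain plywood board, no handle or latch, 0.24 kg (varies), light hinge friction: below about 1.5 it falls shut, above about 1.65 it falls back until the bar behind it stops it, somewhere from 1.72 to 1.98, different each time.
- lid_hinge (a point): Middle of the hinge axis (along y), at x = 80 mm from the box's origin, 105 mm high; axes as the box. Behind it a fixed wooden rack carries the bar: padded, round, 18 diameter, along y, axis 100 mm above the hinge axis, stiffly sprung (8 N per mm, 20 mm travel away from the box). Its distance behind the hinge differs each time, so the lid's stop has to be felt for.
- lid_edge (a point): Middle of the lid's free edge, at its underside; turns with the lid. x along the lid to the hinge, z out of its outer face. The lid is 200 long (x), 250 wide, 8 thick, its underside level with the hinge axis. Closed, it sticks out 40 mm past the box's wall there: fingers tilted about 45 degrees get under this lip from the left.
- tray_in (a point): Centre of the inner floor of the empty grey tray, 7 mm above the table, in the near or far compartment (y = +58.5 or -58.5 mm in the box's frame; the other is full of bottles, tops 87 above the table). Axes as the box. Inside 142 (x) x 104 (y), tray rim 18 and box rim 98 above this point.
- bottle: The slim paint bottle to put away: white plastic, round, 36 diameter, 90 high, narrower cap, about 90 g (varies). Stands on the table to the left of the box. Origin: centre of its underside, z up.
- jar: Squat jar with a wide lid, 52 diameter, 60 high. Leave it. Origin: centre of its underside.
- cup: Empty open paper cup, 60 diameter, 65 high. Leave it. Origin: centre of its underside.
- coaster: Flat round stone-look coaster, 90 diameter, 8 thick. Leave it. Origin: centre of its underside.
There are look-alikes about, which are no part of the job. What is shaped like the bottle but purple is not meant.

How it is judged:
On the way, in this order (a step that is already met when the one before it is completed fails the run):
1. the lid is past its balance point and pressed by the fingers, firmly (over 4 N), against the bar behind it (value of joint lid above 1.68 rad and contact force between the fingers and lid above 4 N), for 0.15 s.
2. the bottle stands upright in the empty tray, let go, with the lid open (value of joint lid above 1.65 rad and x of bottle in the frame of tray_in between -0.062 and 0.062 m and y of bottle in the frame of tray_in between -0.045 and 0.045 m and z of bottle in the frame of tray_in between -0.006 and 0.006 m and angle between bottle's own z axis and vertical below 0.1 rad and contact force between the fingers and bottle below 0.1 N), for 0.2 s.
At the end, for the whole second after the job is handed in: The lid stands open by itself beyond 1.65 rad and at rest; the bottle stands upright (within 0.1 rad) and at rest on the floor of the empty tray (its underside within 6 mm of the floor), let go (value of joint lid above 1.65 rad and velocity of joint lid between -0.05 and 0.05 rad/s and x of bottle in the frame of tray_in between -0.062 and 0.062 m and y of bottle in the frame of tray_in between -0.045 and 0.045 m and z of bottle in the frame of tray_in between -0.006 and 0.006 m and angle between bottle's own z axis and vertical below 0.1 rad and linear speed of bottle below 0.02 m/s); the robot touches nothing.
It fails at once if the lid is pushed harder than 20 N (contact force between any of the fingers, the arm and lid above 20 N).
It fails at once if the bottle is pressed hard onto the tray or the box (over 45 N) (contact force between bottle and empty_tray above 45 N or contact force between bottle and paint_box above 45 N).
It fails at once if the bottle is dropped or thrown (moving faster than 0.6 m/s out of the fingers) (linear speed of bottle above 0.6 m/s and contact force between the fingers and bottle below 0.1 N).
It fails at once if the jar, cup or coaster is moved more than 25 mm (distance of any of jar, cup, coaster from where it was at the start of the episode above 0.025 m).
It also fails if it takes over 70 s, if anything falls off the work surface, if the arm or the gripper's body presses on something with over 40 N, if the wrist force passes 120 N, or if a joint passes its speed limit or range.

ROBOT

A 6-joint arm with a two-finger parallel gripper is mounted at the origin on the work surface. World frame = base frame: x ahead of the robot, y to its left, z up, the work surface at z = 0. Lengths are in m, angles in rad, forces in N, time in s.
With the tool pointing down it reaches from about 0.425 to 0.95 m from the base axis. Payload 3.5 kg.
Tool frame: the origin (TCP) lies at the very end of the fingers, on their centre line; the grasp point (between the pads) lies 19 mm behind it; z points along the fingers, y is the line along which they close (so a half turn about z gives the same grasp; the last joint's range is limited). The gripper opens to 85 mm and grips with 20 to 120 N. Pads are 22 mm wide; open, the fingers measure 114 mm over their backs; the gripper's body (76 mm by 85 mm) begins 54 mm behind the grasp point. The pads swing forward as they close: fully open they stand 13 mm farther back than shut.
Start: joints at [1.08, 0.286, 1.577, -0, 1.279, -0.15], TCP at [0.226, 0.636, 0.231] pointing down, gripper open.
Joint ranges: [-2.77, 2.77], [-0.9, 2.22], [0.21, 2.48], [-1.53, 4.67], [0.24, 2.81], [-2.84, 2.84]. Speed limits (rad/s): [2.79, 2.79, 3.14, 3.14, 3.14, 3.14].

INTERFACE

Orientations are given as a unit quaternion [x, y, z, w].
In Python, from plant import env gives the robot as it stands.
- The arm moves only by the tool jog_arm, never from a script. Its argument "moves" is a list of rows, each a list of 3 entries, a list of its own where there are three numbers: the opening, from -1 (shut) to 1 (fully open), then the shift along the tool's x, y, z in m, then the turn about the tool's z in degrees. In form: [[jaw, [x, y, z], turn], ...]. A call has 1 to 20 rows; each row shifts and turns the commanded pose from where the row before left it, along the tool's axes as they then stand; what a row does not reach is not made up. A row lasts 1/10 s, in which the tool goes at most 50 mm and 8.59 degrees, less where a joint would pass 70% of its speed; a pose out of reach is approached as far as the arm can. A call is refused whole if a number of a shift passes 0.05 or a number of a turn 8.59, either way. A call with a gripper value outside its range is refused whole. The fingers move at their own pace and stop on an object; "squeeze" is the grip in N (left out, the last holds). Time passes only in rows, so rows that do not move let the fingers close. It gives the time, the measured TCP pose, the force, the opening and the grip force at its end, in the units of the state.
- env.sense(): the state, without advancing time (a new reading comes with each control period).
- env.get_image(name): name is "side" or "top"; returns (picture, depth): 400x640x3 uint8, red, green, blue; 400x640 float32, m along the optical axis (not along the pixel's ray), 0 where there is no reading.
- env.calibration(name): a dict with "fx", "fy", "cx", "cy" (pixels), "dist_coeffs" ([k1, k2, p1, p2, k3] as OpenCV has them; the pictures are not rectified), "R" (3x3) and "t" (3): a world point X has camera coordinates R X + t. Camera axes: x right, y down, z forward; pixel columns grow to the right and rows downward; lengths in m; the calibration is good to about 2 mm. A picture is of the moment at which its call begins. calibration takes no time and is no camera call.
- env.finish_job(): hands the job in; it is judged then, once.
Trained networks look in the newest picture that a camera, given by its name, has taken for a name from the list of things; names that differ only in an ending like _2 or _b are one class to them, and where a whole thing is asked for, a point or a joint stands for the part that bears it (a point fixed in the world has none). Each returns a list of dicts, best first, with "score" (0 to 1); they miss things now and then, are a little off and sometimes report something else, mostly with a low value. They report only what shows in the picture. A call takes as long as a camera call. They do not tell look-alikes from the thing itself.
- env.outline_of(camera, query): "pixels" (400x640 bool, what is visible of it).
- env.tip_of(camera, query): "point" ([x, y, z] in m, in the coordinates of the camera as it stood for that picture, good to about 4 mm: a listed point, or the origin of a listed thing).
The state is a dict: "clock": time; "qpos": joint angles; "dq": joint speeds; "joint_efforts": joint torques, N m; "tool_pos": TCP position; "ee_rot": TCP orientation; "ft_force": force on the tool from outside, world axes, zero at the start; "wrist_torque": the same for the moment, N m; "width": opening from 0.0 (shut) to 1.0 (fully open); "grip_force": force on a finger pad.
Only numpy, scipy, OpenCV 4.12 (cv2) and the standard library are available. Lean on these libraries where they do the work, as an engineer would, in place of code of your own. Each camera call takes 0.05 s, during which the arm holds its last target. There are 200 camera calls.

## Working session

There is one attempt and no reset: what is moved stays moved. The work goes in short steps, Python scripts to look and compute and a tool call to move; the robot and the scene stay as the last step left them, time stands still between calls to the robot, and variables do not carry over. Pictures are saved under pics/ and viewed, at most 10 in all, crops included, and the job is handed in when it is done.

Besides the shell and the picture viewer there is one more tool, called after "Request:" by a JSON object that holds its "op" and its "data". jog_arm: Moves the arm, as the interface text tells. Its arguments: {"type":"object","properties":{"moves":{"type":"array"},"squeeze":{"type":"number"}},"required":["moves"]}

```bash
mkdir -p pics; ls; cat > h.py <<'E'
import numpy as np, cv2
from plant import env
def toW(c,p):
    k=env.calibration(c); return np.array(k["R"]).T@(np.array(p)-np.array(k["t"]))
def cloud(c,d,mask=None):
    k=env.calibration(c); m=(d>0) if mask is None else (mask&(d>0))
    v,u=np.nonzero(m); K=np.array([[k["fx"],0,k["cx"]],[0,k["fy"],k["cy"]],[0,0,1.]])
    n=cv2.undistortPoints(np.stack([u,v],1).astype(np.float64)[:,None],K,np.array(k["dist_coeffs"]))[:,0]
    z=d[v,u]; P=np.c_[n*z[:,None],z]
    return (P-np.array(k["t"]))@np.array(k["R"]),u,v
E
python3 - <<'E'
from h import *
np.set_printoptions(precision=4,suppress=True)
for c in ["side","top"]:
    im,d=env.get_image(c); cv2.imwrite(f"pics/{c}0.png",im[...,::-1])
    np.save(f"{c}0.npy",d)
    for q in ["paint_box","lid_edge","lid_hinge","tray_in","bottle","jar","cup","coaster"]:
        try: print(c,q,[(round(r["score"],2),toW(c,r["point"])) for r in env.tip_of(c,q)])
        except Exception as e: print(c,q,e)
print(env.sense())
E
```

```text
pics
side paint_box [(0.85, array([ 0.5852, -0.096 ,  0.0008])), (0.57, array([ 0.4342,  0.2694, -0.004 ]))]
side lid_edge [(0.8, array([0.5817, 0.0249, 0.1041]))]
side lid_hinge [(0.95, array([ 0.5869, -0.1788,  0.1062]))]
side tray_in []
side bottle [(0.95, array([ 0.4387,  0.267 , -0.0014])), (0.8, array([0.4011, 0.1945, 0.0019]))]
side jar [(0.93, array([0.5479, 0.2584, 0.0015]))]
side cup [(0.56, array([ 0.5014,  0.3826, -0.0009]))]
side coaster [(0.81, array([ 0.6395,  0.3642, -0.002 ])), (0.38, array([ 0.5867, -0.0986,  0.0006]))]
top paint_box [(0.73, array([0.4374, 0.2637, 0.0008])), (0.58, array([ 0.5905, -0.0931,  0.005 ]))]
top lid_edge [(0.68, array([0.5812, 0.0221, 0.1067]))]
top lid_hinge [(0.86, array([ 0.5854, -0.1816,  0.1088])), (0.17, array([0.6406, 0.3661, 0.0012]))]
top tray_in []
top bottle [(0.77, array([0.3986, 0.1954, 0.0024])), (0.54, array([0.4367, 0.2647, 0.0011]))]
top jar [(0.68, array([0.5543, 0.2584, 0.0028])), (0.33, array([0.6408, 0.3631, 0.0029]))]
top cup [(0.89, array([ 0.5012,  0.3791, -0.0005]))]
top coaster [(0.87, array([ 0.6387,  0.3688, -0.0011]))]
{'clock': 0.9, 'qpos': array([ 1.08  ,  0.2863,  1.5767,  0.    ,  1.2786, -0.15  ]), 'dq': array([ 0.    ,  0.0002,  0.0009, -0.0003,  0.002 ,  0.    ]), 'joint_efforts': array([  0.    , -40.5961, -29.2943,  -0.0002,   0.0006,  -0.    ]), 'tool_pos': array([0.2256, 0.6362, 0.2314]), 'ee_rot': array([0.1696, 0.9855, 0.    , 0.    ]), 'ft_force': array([ 0.0548,  0.019 , -0.7028]), 'wrist_torque': array([0.0084, 0.0347, 0.0129]), 'grip_force': 0.0, 'width': 1.0033767314822863}
```

View pics/side0.png

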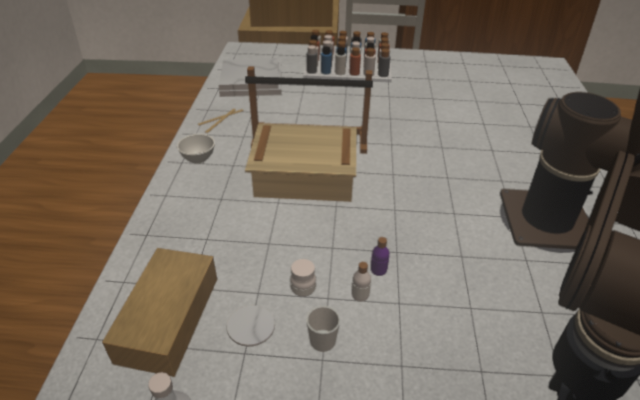

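View pics/top0.png

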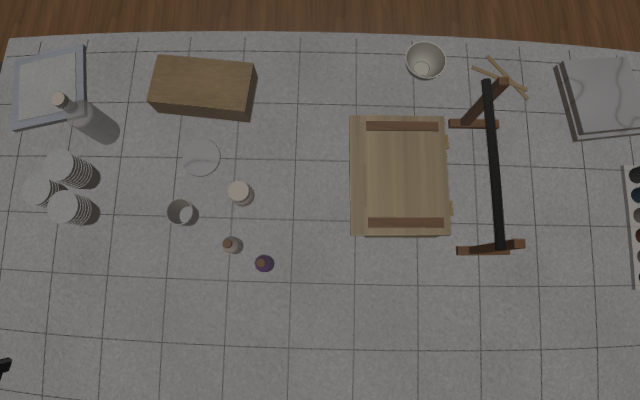

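```bash
python3 - <<'E'
from h import *
np.set_printoptions(precision=4,suppress=True)
d=np.load("top0.npy"); im=cv2.imread("pics/top0.png")
P,u,v=cloud("top",d)
m=(abs(P[:,2]-.113)<.006)&(P[:,1]<.06)&(P[:,1]>-.21)&(P[:,0]>.4)&(P[:,0]<.8)
r=cv2.minAreaRect((P[m,:2]*1000).astype(np.float32)); print(m.sum(),r,cv2.boxPoints(r))
m=(P[:,2]>.13)&(P[:,1]<-.1)&(P[:,0]>.3)
for y in np.arange(-.3,-.1,.01):
    k=m&(abs(P[:,1]-y)<.005)
    if k.sum()>5: print(round(y,3),k.sum(),P[k].min(0),P[k].max(0))
for b in [(.4,.195),(.438,.266)]:
    k=(np.hypot(P[:,0]-b[0],P[:,1]-b[1])<.025)&(P[:,2]>.03)
    print(b,P[k].max(0),np.median(P[k],0),np.median(im[v[k],u[k]],0))
    k&=P[:,2]>.08; print(P[k].min(0),P[k].max(0))
E
```

```text
11272 ((586.9613647460938, -81.46058654785156), (249.13197326660156, 206.00735473632812), 1.250251293182373) [[ 460.1776   18.8006]
 [ 464.6725 -187.1577]
 [ 713.7451 -181.7218]
 [ 709.2502   24.2365]]
-0.27 82 [ 0.4321 -0.2745  0.1439] [ 0.7477 -0.2651  0.2287]
-0.26 175 [ 0.4321 -0.265   0.1435] [ 0.7481 -0.255   0.2292]
-0.25 306 [ 0.4321 -0.255   0.1302] [ 0.7487 -0.245   0.2293]
-0.24 460 [ 0.4299 -0.2448  0.1324] [ 0.7487 -0.235   0.2191]
-0.23 1125 [ 0.43   -0.235   0.2025] [ 0.75   -0.225   0.2182]
-0.22 200 [ 0.6009 -0.225   0.2031] [ 0.7486 -0.2211  0.2163]
(0.4, 0.195) [0.4199 0.2113 0.0937] [0.4009 0.1912 0.0642] [64. 53. 68.]
[0.3939 0.1866 0.0823] [0.4099 0.2037 0.0937]
(0.438, 0.266) [0.4554 0.2803 0.0946] [0.4358 0.2593 0.0642] [76. 80. 90.]
[0.4297 0.2562 0.0806] [0.446  0.2729 0.0946]
```

The white bottle is at top-view pixel (231,244), world (0.438, 0.266). The purple look-alike is at (264,263), world (0.40, 0.195). The box has its lid closed with the hinge at y ≈ -0.18, and the bar is at y ≈ -0.23.

The jog keeps the tool vertical, so I'll lift the lid by pressing the sides of the shut fingers on its free edge and moving up.

Request:
{"op": "jog_arm", "data": {"moves": [[-1,[0,0,0],8.5],[-1,[0,0,0],8.5],[-1,[0,0,0],8.5],[-1,[0,0,0],8.5],[-1,[0,0,0],8.5],[-1,[0,0,0],8.5],[-1,[0,0,0],8.5],[-1,[0,0,0],8.5],[-1,[0,0,0],1.2],[-1,[-0.041,0.025,0],0],[-1,[-0.041,0.025,0],0],[-1,[-0.041,0.025,0],0],[-1,[-0.041,0.025,0],0],[-1,[-0.041,0.025,0],0],[-1,[-0.041,0.025,0],0]]}}

```text
clock: 2.4
tool_pos: [0.3817, 0.3919, 0.2316]
ee_rot: [0.698, 0.716, 0.0, 0.0]
ft_force: [1.6, 0.1, -0.3]
width: 0.003
grip_force: 0.0
```

Request:
{"op": "jog_arm", "data": {"moves": [[-1,[-0.041,0.025,0],0],[-1,[-0.041,0.025,0],0],[-1,[-0.041,0.025,0],0],[-1,[-0.041,0.025,0],0],[-1,[-0.041,0.025,0],0],[-1,[-0.041,0.025,0],0],[-1,[-0.041,0.025,0],0],[-1,[-0.041,0.025,0],0],[-1,[0,0,0],0]]}}

```text
clock: 3.3
tool_pos: [0.5907, 0.0652, 0.2315]
ee_rot: [0.7, 0.714, -0.0, 0.001]
ft_force: [-0.5, 0.1, -0.3]
width: 0.002
grip_force: 0.0
```

Request:
{"op": "jog_arm", "data": {"moves": [[-1,[0,0,0.04],0],[-1,[0,0,0.04],0],[-1,[0,0,0.04],0],[-1,[0,0,0.04],0],[-1,[-0.01,0,0],0],[-1,[-0.01,0,0],0],[-1,[-0.004,0,0],0],[-1,[-0.004,0,0],0],[-1,[0,0,0],0]]}}

```text
clock: 4.2
tool_pos: [0.5904, 0.0413, 0.0738]
ee_rot: [0.699, 0.715, 0.001, 0.002]
ft_force: [-0.7, -0.0, 0.6]
width: -0.003
grip_force: 0.0
```

Request:
{"op": "jog_arm", "data": {"moves": [[-1,[0,0,0],0],[-1,[-0.002,0,0],0],[-1,[0,0,0],0]]}}

```text
clock: 4.5
tool_pos: [0.5889, 0.0401, 0.0715]
ee_rot: [0.699, 0.715, 0.0, 0.0]
ft_force: [-0.1, 0.6, 0.3]
width: -0.0
grip_force: 0.0
```

Request:
{"op": "jog_arm", "data": {"moves": [[-1,[-0.002,0,0],0],[-1,[0,0,0],0]]}}

```text
clock: 4.7
tool_pos: [0.5889, 0.038, 0.0712]
ee_rot: [0.699, 0.715, -0.0, -0.0]
ft_force: [0.6, -0.2, -0.9]
width: 0.001
grip_force: 0.0
```

Request:
{"op": "jog_arm", "data": {"moves": [[-1,[-0.002,0,0],0],[-1,[0,0,0],0]]}}

```text
clock: 4.9
tool_pos: [0.589, 0.0359, 0.0713]
ee_rot: [0.699, 0.715, -0.0, -0.0]
ft_force: [-0.8, -0.5, 0.3]
width: -0.001
grip_force: 0.0
```

Noise is about 1 N. I'll keep creeping.

Request:
{"op": "jog_arm", "data": {"moves": [[-1,[-0.002,0,0],0],[-1,[0,0,0],0]]}}

```text
clock: 5.1
tool_pos: [0.5892, 0.0339, 0.0715]
ee_rot: [0.699, 0.715, -0.0, 0.0]
ft_force: [-1.0, -0.6, 1.0]
width: 0.002
grip_force: 0.0
```

Request:
{"op": "jog_arm", "data": {"moves": [[-1,[-0.0015,0,0],0],[-1,[0,0,0],0]]}}

```text
clock: 5.3
tool_pos: [0.5892, 0.0338, 0.0715]
ee_rot: [0.7, 0.715, 0.001, -0.001]
ft_force: [0.6, 5.2, 1.4]
width: 0.001
grip_force: 0.0
```

Request:
{"op": "jog_arm", "data": {"moves": [[-1,[-0.001,0,0],0],[-1,[0,0,0],0]]}}

```text
clock: 5.5
tool_pos: [0.5892, 0.0339, 0.0715]
ee_rot: [0.7, 0.715, 0.002, -0.001]
ft_force: [0.7, 7.8, 2.0]
width: 0.001
grip_force: 0.0
```

Request:
{"op": "jog_arm", "data": {"moves": [[-1,[0,0,-0.003],0],[-1,[0,0,-0.003],0],[-1,[0,0,0],0]]}}

```text
clock: 5.8
tool_pos: [0.589, 0.0336, 0.0773]
ee_rot: [0.699, 0.715, 0.001, -0.001]
ft_force: [0.8, 7.2, -1.0]
width: -0.0
grip_force: 0.0
```

Request:
{"op": "jog_arm", "data": {"moves": [[-1,[0,0,-0.004],0],[-1,[0,0,-0.004],0],[-1,[0,0,-0.004],0],[-1,[0,0,0],0]]}}

```text
clock: 6.2
tool_pos: [0.5889, 0.0323, 0.0897]
ee_rot: [0.699, 0.715, 0.0, -0.001]
ft_force: [-0.7, 5.7, -0.9]
width: -0.003
grip_force: 0.0
```

```bash
cat >> h.py <<'E'
def lid():
    # profile of the lid: z against distance from the hinge, away from the gripper
    im,d=env.get_image("top"); P,u,v=cloud("top",d)
    for x0,x1 in[(.475,.53),(.64,.70)]:
        m=(P[:,0]>x0)&(P[:,0]<x1)&(P[:,1]<.06)&(P[:,1]>-.27)
        print([(round(y,3),round(float(np.median(P[k,2])),3)) for y in np.arange(-.26,.04,.03) for k in [m&(abs(P[:,1]-y)<.006)] if k.sum()>5])
    return im,d
E
python3 -c "
from h import *
lid()"
```

```text
[(np.float64(-0.26), 0.002), (np.float64(-0.23), 0.211), (np.float64(-0.17), 0.116), (np.float64(-0.14), 0.119), (np.float64(-0.11), 0.122), (np.float64(-0.08), 0.125), (np.float64(-0.02), 0.423), (np.float64(0.01), 0.431)]
[(np.float64(-0.26), 0.002), (np.float64(-0.23), 0.213), (np.float64(-0.17), 0.115), (np.float64(-0.14), 0.119), (np.float64(-0.11), 0.121), (np.float64(-0.08), 0.125)]
```

Request:
{"op": "jog_arm", "data": {"moves": [[-1,[-0.001,0,-0.008],0],[-1,[-0.002,0,-0.01],0],[-1,[-0.002,0,-0.01],0],[-1,[-0.003,0,-0.01],0],[-1,[0,0,0],0]]}}

```text
clock: 6.75
tool_pos: [0.5894, 0.0239, 0.129]
ee_rot: [0.699, 0.715, 0.001, -0.0]
ft_force: [-2.3, 5.6, 1.2]
width: 0.001
grip_force: 2.9
```

Request:
{"op": "jog_arm", "data": {"moves": [[-1,[-0.003,0,-0.01],0],[-1,[-0.004,0,-0.01],0],[-1,[-0.004,0,-0.01],0],[-1,[-0.005,0,-0.009],0],[-1,[0,0,0],0]]}}

```text
clock: 7.25
tool_pos: [0.5905, 0.007, 0.1685]
ee_rot: [0.699, 0.715, 0.001, 0.001]
ft_force: [-1.3, 5.3, 1.9]
width: -0.0
grip_force: 2.6
```

```bash
python3 -c "
from h import *
lid()"
```

```text
[(np.float64(-0.26), 0.002), (np.float64(-0.23), 0.211), (np.float64(-0.17), 0.123), (np.float64(-0.14), 0.14), (np.float64(-0.11), 0.156), (np.float64(-0.02), 0.487), (np.float64(0.01), 0.507)]
[(np.float64(-0.26), 0.002), (np.float64(-0.23), 0.213), (np.float64(-0.17), 0.12), (np.float64(-0.14), 0.136)]
```

Request:
{"op": "jog_arm", "data": {"moves": [[-1,[-0.005,0,-0.009],0],[-1,[-0.005,0,-0.008],0],[-1,[-0.006,0,-0.008],0],[-1,[-0.006,0,-0.008],0],[-1,[-0.007,0,-0.007],0],[-1,[-0.007,0,-0.007],0],[-1,[-0.007,0,-0.007],0],[-1,[-0.008,0,-0.006],0],[-1,[0,0,0],0]]}}

```text
clock: 8.2
tool_pos: [0.5909, -0.0453, 0.2271]
ee_rot: [0.7, 0.714, -0.001, 0.001]
ft_force: [0.1, 2.1, 0.5]
width: -0.001
grip_force: 0.6
```

Request:
{"op": "jog_arm", "data": {"moves": [[-1,[-0.008,0,-0.006],0],[-1,[-0.008,0,-0.006],0],[-1,[-0.008,0,-0.005],0],[-1,[-0.009,0,-0.005],0],[-1,[-0.009,0,-0.004],0],[-1,[-0.009,0,-0.004],0],[-1,[0,0,0],0]]}}

```text
clock: 8.9
tool_pos: [0.5923, -0.096, 0.2572]
ee_rot: [0.7, 0.714, 0.0, 0.001]
ft_force: [0.2, 0.5, -0.2]
width: -0.002
grip_force: 0.2
```

```bash
python3 -c "
from h import *
im,d=lid()
im,d=env.get_image('side'); cv2.imwrite('pics/s1.png',im[...,::-1])"
```

```text
[(np.float64(-0.11), 0.565), (np.float64(-0.08), 0.572), (np.float64(-0.05), 0.576), (np.float64(-0.02), 0.563), (np.float64(0.01), 0.001)]
[(np.float64(-0.14), 0.009), (np.float64(-0.11), 0.009), (np.float64(-0.08), 0.009), (np.float64(-0.05), 0.009), (np.float64(-0.02), 0.073), (np.float64(0.01), 0.001)]
```

View pics/s1.png

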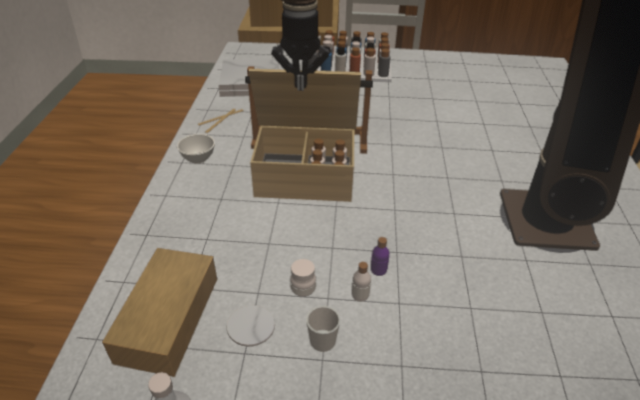

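Request:
{"op": "jog_arm", "data": {"moves": [[-1,[-0.009,0,-0.003],0],[-1,[-0.009,0,-0.003],0],[-1,[-0.009,0,-0.002],0],[-1,[-0.009,0,-0.002],0],[-1,[-0.009,0,0],0],[-1,[-0.009,0,0],0],[-1,[-0.008,0,0],0],[-1,[-0.008,0,0],0],[-1,[-0.008,0,0],0],[-1,[-0.008,0,0],0],[-1,[-0.006,0,0],0],[-1,[0,0,0],0]]}}

```text
clock: 10.2
tool_pos: [0.5939, -0.1872, 0.2662]
ee_rot: [0.7, 0.715, -0.0, -0.0]
ft_force: [-0.6, -0.2, 0.1]
width: 0.002
grip_force: 0.0
```

Request:
{"op": "jog_arm", "data": {"moves": [[-1,[-0.006,0,0],0],[-1,[-0.006,0,0],0],[-1,[0,0,0],0]]}}

```text
clock: 10.5
tool_pos: [0.5942, -0.199, 0.2663]
ee_rot: [0.699, 0.715, -0.0, 0.0]
ft_force: [-0.5, -0.0, 0.3]
width: 0.004
grip_force: 0.0
```

Request:
{"op": "jog_arm", "data": {"moves": [[-1,[-0.005,0,0],0],[-1,[-0.004,0,0],0],[-1,[0,0,0],0]]}}

```text
clock: 10.8
tool_pos: [0.5944, -0.2078, 0.2663]
ee_rot: [0.699, 0.715, -0.0, 0.0]
ft_force: [0.3, 0.7, 0.4]
width: 0.002
grip_force: 0.0
```

Request:
{"op": "jog_arm", "data": {"moves": [[-1,[-0.003,0,0],0],[-1,[0,0,0],0]]}}

```text
clock: 11.0
tool_pos: [0.5945, -0.2106, 0.2663]
ee_rot: [0.699, 0.715, -0.0, 0.0]
ft_force: [-0.0, 0.6, -0.9]
width: -0.005
grip_force: 0.0
```

Request:
{"op": "jog_arm", "data": {"moves": [[-1,[-0.003,0,0],0],[-1,[0,0,0],0]]}}

```text
clock: 11.2
tool_pos: [0.5946, -0.2136, 0.2663]
ee_rot: [0.699, 0.715, -0.0, 0.0]
ft_force: [-0.1, -0.2, 0.1]
width: 0.004
grip_force: 0.0
```

Request:
{"op": "jog_arm", "data": {"moves": [[-1,[-0.003,0,0],0],[-1,[0,0,0],0]]}}

```text
clock: 11.4
tool_pos: [0.5946, -0.2166, 0.2663]
ee_rot: [0.699, 0.715, -0.0, 0.0]
ft_force: [0.2, -0.5, -0.5]
width: -0.0
grip_force: 0.0
```

Request:
{"op": "jog_arm", "data": {"moves": [[-1,[-0.003,0,0],0],[-1,[0,0,0],0]]}}

```text
clock: 11.6
tool_pos: [0.5947, -0.2197, 0.2663]
ee_rot: [0.699, 0.715, -0.0, 0.0]
ft_force: [0.6, -0.2, -1.1]
width: -0.003
grip_force: 0.0
```

Request:
{"op": "jog_arm", "data": {"moves": [[-1,[-0.003,0,0],0],[-1,[0,0,0],0]]}}

```text
clock: 11.8
tool_pos: [0.5947, -0.2227, 0.2663]
ee_rot: [0.699, 0.715, -0.0, 0.0]
ft_force: [1.0, -0.2, 0.2]
width: -0.0
grip_force: 0.0
```

Request:
{"op": "jog_arm", "data": {"moves": [[-1,[-0.003,0,0],0],[-1,[0,0,0],0]]}}

```text
clock: 12.0
tool_pos: [0.5948, -0.2257, 0.2663]
ee_rot: [0.699, 0.715, -0.0, 0.0]
ft_force: [0.1, -0.2, 0.3]
width: -0.001
grip_force: 0.0
```

```bash
python3 -c "
from h import *
im,d=env.get_image('top'); P,u,v=cloud('top',d)
for x0,x1 in[(.47,.53),(.66,.705)]:
    m=(P[:,0]>x0)&(P[:,0]<x1)&(P[:,2]>.1)&(P[:,2]<.33)&(P[:,1]<-.1)
    print([(round(z,3),int(k.sum()),np.round([P[k,1].min(),np.median(P[k,1]),P[k,1].max()],3)) for z in np.arange(.12,.33,.02) for k in [m&(abs(P[:,2]-z)<.01)] if k.sum()>3])
"
```

```text
[(np.float64(0.12), 201, array([-0.191, -0.185, -0.18 ])), (np.float64(0.14), 239, array([-0.198, -0.193, -0.188])), (np.float64(0.16), 262, array([-0.206, -0.201, -0.195])), (np.float64(0.18), 246, array([-0.213, -0.208, -0.204])), (np.float64(0.2), 305, array([-0.222, -0.216, -0.209])), (np.float64(0.22), 261, array([-0.228, -0.223, -0.217])), (np.float64(0.24), 178, array([-0.236, -0.23 , -0.225])), (np.float64(0.26), 34, array([-0.238, -0.235, -0.233]))]
[(np.float64(0.12), 142, array([-0.187, -0.181, -0.176])), (np.float64(0.14), 157, array([-0.196, -0.189, -0.183])), (np.float64(0.16), 149, array([-0.201, -0.196, -0.192])), (np.float64(0.18), 179, array([-0.21 , -0.204, -0.198])), (np.float64(0.2), 176, array([-0.216, -0.212, -0.207])), (np.float64(0.22), 210, array([-0.224, -0.219, -0.213])), (np.float64(0.24), 212, array([-0.232, -0.226, -0.221])), (np.float64(0.26), 228, array([-0.24 , -0.234, -0.229])), (np.float64(0.28), 203, array([-0.246, -0.241, -0.236])), (np.float64(0.3), 45, array([-0.252, -0.247, -0.244]))]
```

Request:
{"op": "jog_arm", "data": {"moves": [[-1,[-0.003,0,0],0],[-1,[0,0,0],0]]}}

```text
clock: 12.25
tool_pos: [0.5949, -0.2286, 0.2663]
ee_rot: [0.699, 0.715, -0.0, -0.0]
ft_force: [-0.5, -0.3, -0.0]
width: -0.002
grip_force: 0.0
```

Request:
{"op": "jog_arm", "data": {"moves": [[-1,[-0.002,0,0],0],[-1,[0,0,0],0]]}}

```text
clock: 12.45
tool_pos: [0.5949, -0.2295, 0.2661]
ee_rot: [0.699, 0.715, 0.001, -0.001]
ft_force: [-0.1, 3.4, 0.6]
width: 0.002
grip_force: 1.4
```

Request:
{"op": "jog_arm", "data": {"moves": [[-1,[-0.002,0,0],0],[-1,[0,0,0],0]]}}

```text
clock: 12.65
tool_pos: [0.5949, -0.2303, 0.2659]
ee_rot: [0.699, 0.715, 0.001, -0.002]
ft_force: [-0.1, 6.3, 0.2]
width: -0.002
grip_force: 2.9
```

Request:
{"op": "jog_arm", "data": {"moves": [[-1,[-0.002,0,0],0],[-1,[0,0,0],0],[-1,[0,0,0],0],[-1,[0,0,0],0]]}}

```text
clock: 13.05
tool_pos: [0.5949, -0.2309, 0.2657]
ee_rot: [0.699, 0.715, 0.002, -0.003]
ft_force: [0.4, 10.0, -0.7]
width: -0.003
grip_force: 4.3
```

Request:
{"op": "jog_arm", "data": {"moves": [[-1,[0.01,0,0],0],[-1,[0.029,0,0],0],[-1,[0.04,-0.012,0],0],[-1,[0.04,-0.012,0],0],[-1,[0.04,-0.012,0],0],[-1,[0.04,-0.012,0],0],[0,[0.04,-0.012,0],0],[0.5,[0.04,-0.012,0],0],[0.5,[0.04,-0.012,0],0],[0.5,[0.04,-0.012,0],0],[0.5,[0.04,-0.012,0],0],[0.5,[0.04,-0.012,0],0],[0.5,[0.04,-0.012,0],0],[0.5,[0.02,-0.015,0],0],[0.5,[0,0,0.03],8.5],[0.5,[0,0,0.03],8.5],[0.5,[0,0,0.03],8.5],[0.5,[0,0,0.02],3.5],[0.5,[0,0,0],0],[0.5,[0,0,0],0]]}}

```text
clock: 15.05
tool_pos: [0.4375, 0.2611, 0.1569]
ee_rot: [0.856, 0.518, 0.0, 0.001]
ft_force: [0.3, 0.9, 0.6]
width: 0.746
grip_force: 0.0
```

```bash
python3 -c "
from h import *
np.set_printoptions(precision=4,suppress=True)
im,d=env.get_image('side'); print([(round(r['score'],2),toW('side',r['point'])) for r in env.tip_of('side','bottle')])
im=im[200:400,200:520]; cv2.imwrite('pics/s2.png',cv2.resize(im[...,::-1],None,fx=2,fy=2))
print(env.sense()['tool_pos'],env.sense()['width'],env.sense()['ee_rot'],env.sense()['qpos'])
im,d=env.get_image('top'); P,u,v=cloud('top',d)
m=(P[:,0]>.66)&(P[:,0]<.7)&(P[:,1]<-.16)&(P[:,2]>.24)&(P[:,2]<.28); print(P[m].mean(0))
print('tray',[(r['score'],toW('top',r['point'])) for r in env.tip_of('top','tray_in')],'box',[(r['score'],toW('top',r['point'])) for r in env.tip_of('top','paint_box')])
"
```

```text
[(0.8, array([ 0.438 ,  0.2711, -0.0016])), (0.71, array([ 0.6403,  0.3629, -0.0016])), (0.57, array([ 0.3999,  0.1931, -0.0007]))]
[0.4383 0.2615 0.1583] 0.7500887159808973 [0.8557 0.5175 0.0018 0.0007] [ 0.3393 -0.0062  2.0431 -0.0006  1.1009  0.8225]
[ 0.6801 -0.2339  0.2603]
tray [(0.79, array([ 0.6462, -0.0959,  0.0092]))] box [(0.65, array([ 0.5876, -0.0945,  0.0033])), (0.39, array([ 0.6388,  0.3658, -0.0003]))]
```

View pics/s2.png

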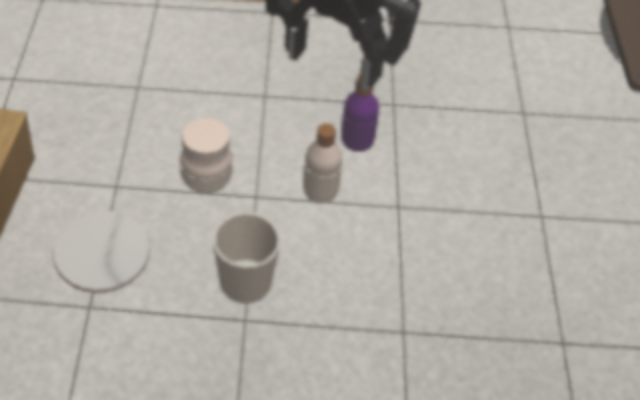

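The shot shows the white bottle at crop pixel (323,165), with the purple one behind it at (360,120). The gripper is above and clear of the jar and cup. The lid stayed open, and the empty tray is the far one, at about (0.645, -0.098).

Request:
{"op": "jog_arm", "data": {"moves": [[0.5,[0.004,-0.002,0.033],0],[0.5,[0,0,0.033],0],[0.5,[0,0,0.033],0],[0.5,[0,0,0.02],0],[0.5,[0,0,0.013],0],[0.5,[0,0,0],0],[0.5,[0,0,0],0]]}}

```text
clock: 16.0
tool_pos: [0.438, 0.2661, 0.0254]
ee_rot: [0.856, 0.517, 0.001, 0.0]
ft_force: [-0.4, 0.7, 0.6]
width: 0.754
grip_force: 0.0
```

Request:
{"op": "jog_arm", "data": {"moves": [[-1,[0,0,0],0],[-1,[0,0,0],0],[-1,[0,0,0],0],[-1,[0,0,0],0],[-1,[0,0,0],0],[-1,[0,0,0],0]], "squeeze": 30}}

```text
clock: 16.6
tool_pos: [0.4381, 0.2663, 0.0259]
ee_rot: [0.856, 0.517, 0.001, 0.0]
ft_force: [-1.5, 0.0, 7.2]
width: 0.407
grip_force: 30.0
```

Request:
{"op": "jog_arm", "data": {"moves": [[-1,[0,0,-0.02],0],[-1,[0,0,-0.04],0],[-1,[0,0,-0.04],0],[-1,[0,0,-0.04],0],[-1,[0,0,-0.04],0],[-1,[-0.011,0.017,0],0],[-1,[-0.022,0.035,0],0],[-1,[-0.022,0.035,0],0],[-1,[-0.022,0.035,0],0],[-1,[-0.022,0.035,0],0],[-1,[-0.022,0.035,0],0],[-1,[-0.022,0.035,0],0],[-1,[-0.022,0.035,0],0],[-1,[-0.022,0.035,0],0],[-1,[-0.022,0.035,0],0],[-1,[-0.01,0.017,0],0]]}}

```text
clock: 18.2
tool_pos: [0.645, -0.0937, 0.2038]
ee_rot: [0.857, 0.516, -0.0, 0.0]
ft_force: [0.5, 0.1, -1.1]
width: 0.407
grip_force: 30.4
```

Request:
{"op": "jog_arm", "data": {"moves": [[-1,[0,0,0],8.5],[-1,[0,0,0],8.5],[-1,[0,0,0],8.5],[-1,[0,0,0],8.5],[-1,[0,0,0],8.5],[-1,[0,0,0],8.5],[-1,[0,0,0],8.5],[-1,[0,0,0],1.5],[-1,[0,0,0],0],[-1,[0,0,0],0]]}}

```text
clock: 19.2
tool_pos: [0.644, -0.0904, 0.2042]
ee_rot: [1.0, 0.012, -0.0, -0.0]
ft_force: [0.1, -0.8, -1.3]
width: 0.406
grip_force: 30.4
```

```bash
python3 -c "
from h import *
np.set_printoptions(precision=4,suppress=True)
im,d=env.get_image('side'); print([(round(r['score'],2),toW('side',r['point'])) for r in env.tip_of('side','bottle')],[(round(r['score'],2),toW('side',r['point'])) for r in env.tip_of('side','tray_in')])
im=im[0:240,180:440]; cv2.imwrite('pics/s3.png',cv2.resize(im[...,::-1],None,fx=2,fy=2))
im,d=env.get_image('top'); P,u,v=cloud('top',d)
m=(abs(P[:,2]-.105)<.004)&(P[:,1]<0.0)&(P[:,1]>-.21)&(P[:,0]>.44)&(P[:,0]<.75)
r=cv2.minAreaRect((P[m,:2]*1000).astype(np.float32)); print(m.sum(),r)
"
```

```text
[(0.82, array([ 0.4008,  0.1982, -0.0006])), (0.61, array([ 0.641 , -0.0884,  0.1749]))] []
361 ((589.8157348632812, -21.050682067871094), (48.95933532714844, 239.18072509765625), 79.41648864746094)
```

View pics/s3.png

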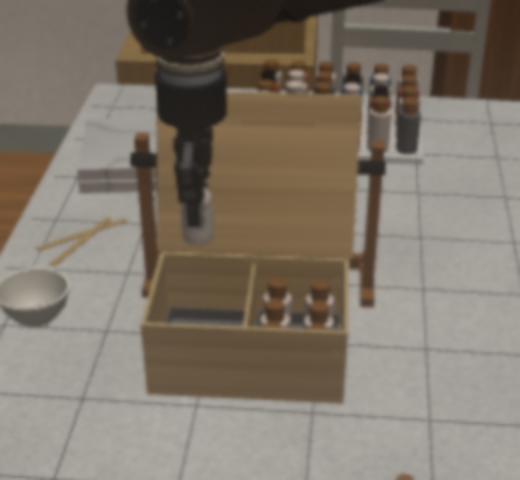

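The bottle is held upright over the empty left (far) compartment, and the lid is open. Now I'll lower it.

Request:
{"op": "jog_arm", "data": {"moves": [[-1,[0,0,0.03],0],[-1,[0,0,0.03],0],[-1,[0,0,0.03],0],[-1,[0,0,0.03],0],[-1,[0,0,0.02],0],[-1,[0,0,0.015],0],[-1,[0,0,0.01],0],[-1,[0,0,0],0],[-1,[0,0,0],0]]}}

```text
clock: 20.3
tool_pos: [0.6448, -0.0907, 0.0403]
ee_rot: [1.0, 0.011, 0.001, 0.0]
ft_force: [0.2, 0.3, -0.0]
width: 0.41
grip_force: 30.4
```

Request:
{"op": "jog_arm", "data": {"moves": [[-1,[0,0,0.002],0],[-1,[0,0,0.002],0],[-1,[0,0,0],0]]}}

```text
clock: 20.6
tool_pos: [0.6442, -0.0905, 0.0357]
ee_rot: [1.0, 0.011, 0.0, 0.0]
ft_force: [0.4, -0.1, -1.6]
width: 0.408
grip_force: 30.4
```

Request:
{"op": "jog_arm", "data": {"moves": [[-1,[0,0,0.002],0],[-1,[0,0,0.001],0],[-1,[0,0,0],0]]}}

```text
clock: 20.9
tool_pos: [0.6444, -0.0905, 0.033]
ee_rot: [1.0, 0.011, 0.0, 0.0]
ft_force: [-1.3, 0.4, 2.0]
width: 0.411
grip_force: 30.7
```

Request:
{"op": "jog_arm", "data": {"moves": [[-1,[0,0,0.001],0],[-1,[0,0,0],0]]}}

```text
clock: 21.1
tool_pos: [0.6445, -0.0905, 0.033]
ee_rot: [1.0, 0.011, 0.0, 0.0]
ft_force: [-3.3, 1.2, 7.1]
width: 0.409
grip_force: 31.1
```

Request:
{"op": "jog_arm", "data": {"moves": [[-1,[0,0,-0.001],0],[-0.1,[0,0,0],0],[0,[0,0,0],0],[0.2,[0,0,0],0],[0.2,[0,0,0],0],[0.2,[0,0,0],0]]}}

```text
clock: 21.7
tool_pos: [0.644, -0.0905, 0.0321]
ee_rot: [1.0, 0.011, -0.0, -0.0]
ft_force: [0.1, -0.5, -0.8]
width: 0.595
grip_force: 0.0
```

Request:
{"op": "jog_arm", "data": {"moves": [[0.2,[0,0,-0.01],0],[0.2,[0,0,-0.02],0],[0.2,[0,0,-0.03],0],[0.2,[0,0,-0.04],0],[0.2,[0,0,-0.04],0],[0.2,[0,-0.04,-0.04],0],[0.2,[0,-0.04,0],0],[0.2,[0,-0.04,0],0],[0.2,[0,-0.04,0],0],[0.2,[0,-0.04,0],0],[0.2,[0,-0.04,0],0],[0.2,[0,0,0],0],[0.2,[0,0,0],0],[0.2,[0,0,0],0]]}}

```text
clock: 23.1
tool_pos: [0.639, 0.1439, 0.2081]
ee_rot: [1.0, 0.011, 0.0, 0.0]
ft_force: [0.1, 0.0, 0.1]
width: 0.601
grip_force: 0.0
```

```bash
python3 -c "
from h import *
np.set_printoptions(precision=4,suppress=True)
print(env.sense()['tool_pos'])
for c in ['side','top']:
    im,d=env.get_image(c); print([[(round(r['score'],2),toW(c,r['point'])) for r in env.tip_of(c,q)] for q in ['bottle','tray_in','jar','cup','coaster']])
    im=im[0:240,180:440] if c=='side' else im[80:280,320:560]
    cv2.imwrite('pics/f%s.png'%c,cv2.resize(im[...,::-1],None,fx=2,fy=2))
a=cv2.resize(cv2.imread('pics/fside.png'),(400,370));b=cv2.resize(cv2.imread('pics/ftop.png'),(400,370));cv2.imwrite('pics/f.png',np.hstack([a,b]))
"
```

```text
[0.639  0.1439 0.2081]
[[(0.75, array([ 0.4026,  0.1951, -0.0002]))], [(0.39, array([ 0.504 ,  0.3812, -0.0007]))], [(0.76, array([ 0.5484,  0.2573, -0.0013]))], [(0.77, array([ 0.5052,  0.3813, -0.0018]))], [(0.72, array([ 0.6423,  0.3644, -0.0018]))]]
[[(0.82, array([ 0.6438, -0.0909,  0.0107]))], [(0.64, array([ 0.6415, -0.0953,  0.0074]))], [], [(0.72, array([0.5009, 0.3787, 0.0009]))], [(0.94, array([ 0.642 ,  0.3653, -0.0019]))]]
```

View pics/f.png

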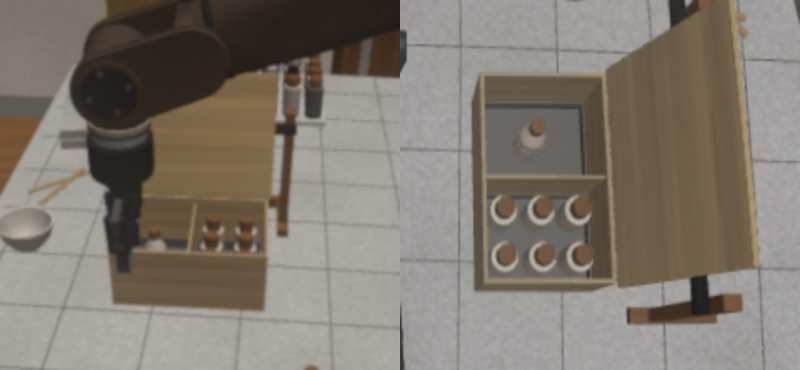

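The white bottle stands upright in the empty grey tray (right panel, pixel 533,138). The lid rests open on the bar and the gripper is clear.

```bash
python3 -c "
from plant import env
print(env.finish_job())"
```

```text
the job is handed in; nothing more can be done
None
```

I pressed the lid back against the bar at about 10 N and it stays open by itself. The white bottle stands upright in the empty tray, let go, and the jar, cup and coaster were left where they stood. I handed the job in at about 23 s; no verdict came back.

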